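Spin the display turntable and brake it at the pointer

TASK

Check that the display turntable runs freely: with a fingertip, flick its peg so that the wheel spins anticlockwise (seen from above) by itself at one turn in five seconds or faster, and let the peg sweep freely past the pointer at least once. On a later pass gently brake the wheel with a fingertip so that it stops with the peg level with the pointer, and finish while still resting the fingertip on the wheel, holding it still there. Only touch and push: do not take the peg between the fingers, leave the stone jar riding on the middle of the wheel, and leave everything else on the table where it is.

Things in the scene. Friction and masses are not known exactly. Their poses are not given: they have to be found in the camera images.
- foot: Fixed dark steel foot of the turntable; its origin is on the table at the wheel's vertical axis, its z axis is up and its x axis points level from the axis towards the pointer. The pointer is a diamond-shaped steel plate on a post just outside the wheel's rim, one corner towards the axis: it lies 144 to 192 mm from the axis, is 48 mm wide and its top is 50 mm above the table.
- wheel (a joint): Angle of the wheel about its vertical axis, rad, without wrapping: it grows when the wheel turns anticlockwise seen from above. The peg is exactly at the pointer at 0 and at every whole multiple of 2 pi; it starts between -4.8 and -2.6.
- spindle: Steel spindle under the wheel, sprung so that the whole wheel sinks level when pressed: about 0.5 mm for each newton, 7 mm at most, and springs back. While pressed by some 5 N near the rim the wheel follows a fingertip that is dragged round. Origin on the axis, 21 mm above the table.
- hub (a point): Centre of the upper face of the wheel, on its axis. The wheel is a pale wooden disc 280 mm in diameter, 18 mm thick, its flat upper face 50 mm above the table, about 1 kg (0.01 kg m2), with no end stops. Its bearing is very free: left alone it loses only 0.02 to 0.04 rad/s each second. A light fingertip press (some 3 N) on the face near the rim stops it in a tenth of a second.
- peg (a point): Centre of the top of the upright steel peg on the wheel, 95 mm from the wheel's axis: a plain round stud 14 mm in diameter standing 20 mm above the wheel's upper face (this point is 70 mm above the table). It is the only peg.
- mark (a point): The point where peg should be when the peg is level with the pointer: on the line from the axis to the pointer, 95 mm from the axis, 70 mm above the table.
- jar: Loose lidded stone jar with a ball knob, 76 mm in greatest diameter, 93 mm high, 0.35 kg, standing at the centre of the wheel and turning with it; origin at the centre of its underside.
- tape: Bystander: roll of white tape lying flat near the wheel, 90 mm in diameter, 24 mm high; origin at the centre of its underside.
- light: Bystander: black box-shaped photo light near the wheel, 75 x 55 x 29 mm with a short knob on one end; origin at the centre of its underside.
- dish: Bystander: cream stone dish near the wheel, 90 mm in diameter, 28 mm high; origin at the centre of its underside.
- jar_big: Bystander: larger lidded stone jar on the left of the table, 95 mm in diameter, 116 mm high; origin at the centre of its underside.
- candle: Bystander: waisted stone candle stand on the right of the table, 60 mm in diameter, 75 mm high; origin at the centre of its underside.
- cup: Bystander: stone cup beyond the wheel, 68 mm in diameter, 70 mm high; origin at the centre of its underside.
- brush: Bystander: dusting brush lying beyond the wheel.
Things that resemble listed ones, but are neither listed nor needed, are in the scene too. Leave any turquoise or yellow look-alike of the jar alone.

How it is judged:
By the outcome, as a careful person would: the job done as asked, in the order asked, and still so for the second after the job is handed in, while the arm keeps its last pose, push and grip.
It also fails if it takes over 42 s, if anything falls off the work surface, if the arm or the gripper's body presses on something with over 40 N, if the wrist force passes 120 N, or if a joint passes its speed limit or range.

ROBOT

A 6-joint arm with a two-finger parallel gripper is mounted at the origin on the work surface. World frame = base frame: x ahead of the robot, y to its left, z up, the work surface at z = 0. Lengths are in mm, angles in degrees, forces in N, time in s.
With the tool pointing down it reaches from about 300 to 850 mm from the base axis. Payload 4.2 kg.
Tool frame: the origin (TCP) lies midway between the tips of the shut fingers; the grasp point (between the pads) lies 19 mm behind it (env.grip_depth is the distance from the TCP to the grasp point, in mm); z points along the fingers, y is the line along which they close (so a half turn about z gives the same grasp; the last joint's range is limited). The gripper opens to 91 mm and grips with 3 to 60 N. Pads are 32 mm wide; open, the fingers measure 118 mm over their backs; the gripper's body (76 mm by 178 mm) begins 60 mm behind the grasp point.
Start: joints at [74.313, 18.312, 89.639, -0, 72.044, -1.146], TCP at [144.375, 556.596, 213.976] pointing down, gripper open.
Joint ranges: [-177.97, 177.97], [-48.28, 115.42], [12.27, 149.76], [-77.06, 257.06], [2.81, 150.46], [-146.56, 146.56]. Speed limits (degrees/s): [147.25, 147.25, 180, 180, 180, 180].

INTERFACE

Orientations are given as [roll, pitch, yaw] about the fixed x, y, z axes, in that order (R = Rz(yaw) Ry(pitch) Rx(roll)).
In Python, from workcell import env, eyes gives the robot as it stands.
- The arm moves only by the tool send_rows, never from a script. Its argument "motion" is a list of rows, each a list of 7 numbers: the shift along the world's x, y, z normalised to -1 to 1, where 1 is 0.5 m, then the turn, a rotation vector about the world's x, y, z normalised to -1 to 1, where 1 is 60 degrees, then the opening, from -1 (shut) to 1 (fully open). A call has 1 to 20 rows; each row is the pose to reach, as a shift and turn from the pose commanded when the call began; what a row does not reach only later rows make up. A row lasts 1/8 s, in which the tool goes at most 62.5 mm and 10.7 degrees, less where a joint would pass 70% of its speed; a pose out of reach is approached as far as the arm can. A call with a number of a shift or a turn outside -1 to 1 is refused whole. A call with a gripper value outside its range is refused whole. The fingers move at their own pace and stop on an object; "squeeze" is the grip in N (left out, the last holds). Time passes only in rows, so rows that repeat a pose let the fingers close. It gives the time, the measured TCP pose, the force, the opening and the grip force at its end, in the units of the state.
- env.state(): the state, without advancing time (a new reading comes with each control period).
- eyes.grab_frame(name): name is "scene" or "top" or "wrist"; returns a dict with "pixels" (384x512x3 uint8, red, green, blue), "depth" (384x512 float32, mm along the optical axis (not along the pixel's ray), 0 where there is no reading), "fx", "fy", "cx", "cy" (pixels), "R" (3x3) and "t" (3): a world point X has camera coordinates R X + t; the wrist camera has in their place "T_tool_cam" (4x4, takes a point from camera to tool coordinates, whose origin is the TCP and whose axes are the flange's). Camera axes: x right, y down, z forward; pixel columns grow to the right and rows downward; lengths in mm; the calibration is good to about 2 mm. A picture is of the moment at which its call begins: read the wrist's pose just before it.
- env.job_done(): hands the job in; it is judged then, once.
The state is a dict: "time_s": time; "qpos": joint angles; "qvel": joint speeds; "effort": joint torques, N m; "ee_pos": TCP position; "ee_rot": TCP orientation; "force": force on the tool from outside, world axes, zero at the start; "torque": the same for the moment, N m; "gripper_width": finger opening in mm; "gripper_force": force on a finger pad.
Only numpy, scipy, OpenCV 4.12 (cv2) and the standard library are available. Lean on these libraries where they do the work, as an engineer would, in place of code of your own. Each camera call takes 0.05 s, during which the arm holds its last target. There are 200 camera calls.

## Working session

There is one attempt and no reset: what is moved stays moved. The work goes in short steps, Python scripts to look and compute and a tool call to move; the robot and the scene stay as the last step left them, time stands still between calls to the robot, and variables do not carry over. Pictures are saved under pics/ and viewed, at most 10 in all, crops included, and the job is handed in when it is done.

Besides the shell and the picture viewer there is one more tool, called after "Request:" as a command line: name --pt "numbers of a row" for each row, then --argument value for the rest. send_rows: Moves the arm, as the interface text tells. Its arguments: {"type":"object","properties":{"motion":{"type":"array"},"squeeze":{"type":"number"}},"required":["motion"]}

```bash
mkdir -p pics; ls; python3 - <<'E'
from workcell import env, eyes
import cv2,numpy as np
a=eyes.grab_frame("top");b=eyes.grab_frame("scene")
np.save("top.npy",a,allow_pickle=True)
for n,f in(("top",a),("scene",b)):
    cv2.imwrite(f"pics/{n}0.png",cv2.resize(f["pixels"][:,:,::-1],(800,600)))
    print(n,f["fx"],f["cx"],f["cy"],np.round(f["R"],3).tolist(),np.round(f["t"],1).tolist())
print(env.state())
E
```

```text
pics
top 347.15999523304663 250.84829661418786 186.47174545123153 [[0.009, -1.0, 0.015], [-0.995, -0.011, -0.103], [0.103, -0.014, -0.995]] [-23.4, 593.9, 1217.9]
scene 429.3361155786772 254.89677146673753 187.93142176499558 [[-0.8, 0.6, -0.007], [0.469, 0.618, -0.631], [-0.375, -0.508, -0.776]] [473.6, -206.9, 1569.6]
{'time_s': 0.1, 'qpos': array([ 7.43128714e+01,  1.83484343e+01,  8.96990340e+01,  9.35105218e-04,
        7.20439416e+01, -1.14457892e+00]), 'qvel': array([ 0.04213844, -0.07658189, -0.14970204,  0.00760929, -0.02691852,
        0.02558144]), 'effort': array([-2.23586558e-04, -4.13331091e+01, -2.32509112e+01,  7.28933886e-02,
        4.21515189e-02, -5.53008886e-05]), 'ee_pos': array([144.24192447, 556.1512172 , 213.20236986]), 'ee_rot': array([-1.79908626e+02, -2.71486383e-03,  1.65457159e+02]), 'force': array([0.13903685, 0.32805789, 0.19407757]), 'torque': array([-0.00759671, -0.05021789,  0.05459499]), 'gripper_force': 0.0, 'gripper_width': 91.38847375814919}
```

View pics/top0.png

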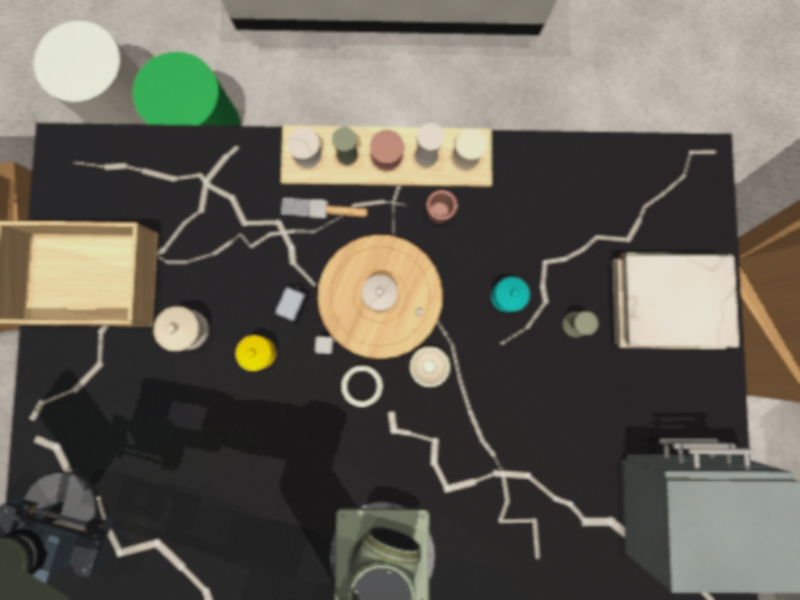

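View pics/scene0.png

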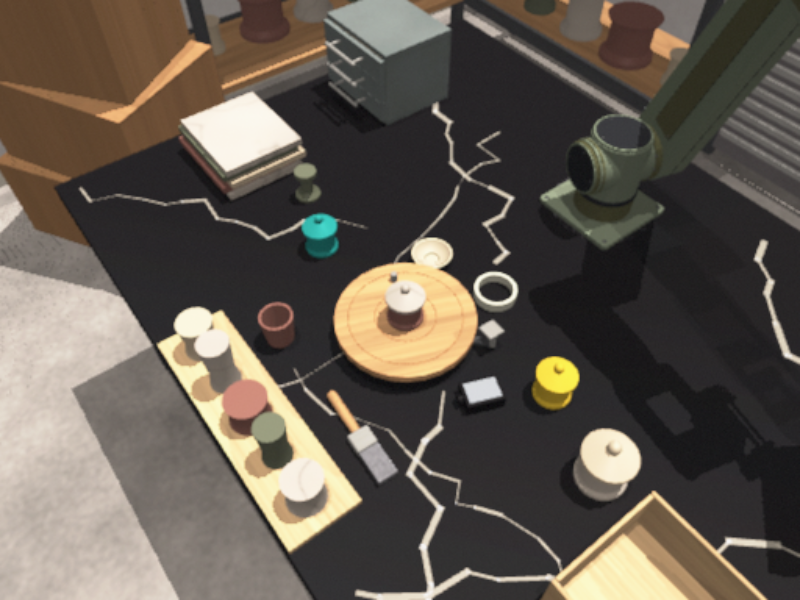

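The top view shows the wheel at (380,296) of 800x600, with the peg at (419,312) and the pointer plate at (324,345). The tape is at (362,386), the dish at (430,367) and the light at (290,303). Next I'll measure them.

```bash
cat > h.py <<'E'
import numpy as np,cv2
from workcell import env,eyes
def ray(f,u,v,z):
    R=np.array(f["R"]);t=np.array(f["t"]);c=-R.T@t
    d=R.T@np.array([(u-f["cx"])/f["fx"],(v-f["cy"])/f["fy"],1]);s=(z-c[2])/d[2]
    return (c+s*d)[:2]
def blobs(f,m,z,amin,box):
    n,l,s,c=cv2.connectedComponentsWithStats(m.astype(np.uint8))
    x0,y0,x1,y1=box
    return [(s[i,4],c[i].round(1),ray(f,*c[i],z).round(1)) for i in range(1,n) if s[i,4]>=amin and x0<c[i][0]<x1 and y0<c[i][1]<y1]
E
python3 - <<'E'
from h import *
f=np.load("top.npy",allow_pickle=True).item()
p=f["pixels"];h=cv2.cvtColor(p,cv2.COLOR_RGB2HSV)
m=((h[...,1]>70)&(h[...,2]>120)&(h[...,0]<25)&(h[...,0]>8)).astype(np.uint8)
n,l,s,c=cv2.connectedComponentsWithStats(m)
i=l[189+20,243-20];print(i,s[i],c[i])
cs,_=cv2.findContours((l==i).astype(np.uint8),0,2)
k=cv2.convexHull(max(cs,key=cv2.contourArea))[:,0]
w=np.array([ray(f,*q,50) for q in k]);A=np.c_[2*w,np.ones(len(w))];r=np.linalg.lstsq(A,(w**2).sum(1),rcond=None)[0]
print("axis",r[:2],"r",np.sqrt(r[2]+r[0]**2+r[1]**2))
g=(h[...,1]<60)&(h[...,2]>90)
for b in blobs(f,g,50,4,(170,140,300,270)):print("grey",b, "z70",ray(f,*b[1],70).round(1))
print(p[190:206,260:276].astype(int).sum(2)//3); print(h[190:206,260:276,1])
E
```

```text
10 [ 203  150   80   80 4606] [242.64958749 189.57707338]
axis [583.06229176  10.93276335] r 141.58566952495536
grey (np.int32(5), array([211.6, 141.6]), array([752.2, 124.8])) z70 [747.5 122.7]
grey (np.int32(9), array([251.1, 144.7]), array([742.8, -16.9])) z70 [738.2 -16.6]
grey (np.int32(398), array([242.6, 187. ]), array([590.,  12.])) z70 [587.9  11.7]
grey (np.int32(263), array([184.9, 194.1]), array([562.7, 214.7])) z70 [561.  211.3]
grey (np.int32(13), array([267.6, 199.4]), array([546.9, -76.9])) z70 [545.5 -75.6]
grey (np.int32(307), array([298.9, 254.3]), array([ 356.6, -186.7])) z70 [ 358.5 -183.6]
grey (np.int32(140), array([206.8, 220.4]), array([471.1, 135.9])) z70 [471.  133.5]
grey (np.int32(574), array([274.7, 234.3]), array([ 425.1, -102.2])) z70 [ 425.6 -100.5]
grey (np.int32(336), array([231.1, 246.8]), array([380.4,  49.3])) z70 [382.   48.6]
[[174 175 179 183 185 188 191 193 193 194 195 193 191 186 177 178]
 [173 177 181 184 186 189 192 193 194 194 194 192 190 185 173 174]
 [171 178 182 185 188 191 193 194 194 195 193 192 190 185 174 175]
 [173 180 184 186 189
[... 1223 characters left out ...]
  92  95  98 100 104 108 107]
 [108 105 102  98  93  91  92  92  92  95  98  99 101 107 109 105]
 [107 103 100  95  93  93  91  82  77  88  96 100 103 111 110 104]
 [105 102  98  94  91  87  68  38  29  47  81  98 105 111 109 102]
 [104  99  95  93  91  82  48  24  19  31  67  94 105 108 106 101]
 [102  99  94  92  91  85  55  27  23  40  74  97 104 106 102 101]
 [100  96  94  91  90  89  79  56  52  71  92 104 108 104 101 101]
 [ 98  95  92  91  90  90  92  92  92  97 102 109 109 103 101 101]
 [ 96  94  91  90  90  92  94  96  99 100 104 110 107 101 101 100]
 [ 95  93  91  89  90  92  95  96  99 100 107 109 104 101 101  99]
 [ 94  92  90  90  92  94  95  98  99 102 106 105 101 100  99  96]]
```

The axis is at about (583, 11) and the pointer at 131.9°. The peg is at 246.6°, so the wheel angle is about -4.28 rad. I'll approach in two steps, fingers shut and tool yaw 90°, to just behind the peg.

Request:
send_rows --pt "0.35 -0.634 0 0 0 -0.633 -1" --pt "0.35 -0.634 0 0 0 -0.633 -1" --pt "0.35 -0.634 0 0 0 -0.633 -1" --pt "0.35 -0.634 0 0 0 -0.633 -1" --pt "0.35 -0.634 0 0 0 -0.633 -1" --pt "0.35 -0.634 0 0 0 -0.633 -1" --pt "0.35 -0.634 0 0 0 -0.633 -1" --squeeze 10

```text
time_s: 0.98
ee_pos: [320.2, 237.1, 213.8]
ee_rot: [-180.0, 0.0, 127.2]
force: [-0.3, 1.0, 0.3]
gripper_width: 24.3
gripper_force: 0.0
```

Request:
send_rows --pt "0.351 -0.635 0 0 0 -0.625 -1" --pt "0.351 -0.635 0 0 0 -0.625 -1" --pt "0.351 -0.635 0 0 0 -0.625 -1" --pt "0.351 -0.635 0 0 0 -0.625 -1" --pt "0.351 -0.635 0 0 0 -0.625 -1" --pt "0.351 -0.635 0 0 0 -0.625 -1" --pt "0.351 -0.635 -0.1 0 0 -0.625 -1" --pt "0.351 -0.635 -0.2 0 0 -0.625 -1" --pt "0.351 -0.635 -0.26 0 0 -0.625 -1" --pt "0.351 -0.635 -0.3 0 0 -0.625 -1" --pt "0.351 -0.635 -0.31 0 0 -0.625 -1" --pt "0.351 -0.635 -0.31 0 0 -0.625 -1"

```text
time_s: 2.48
ee_pos: [495.3, -77.3, 59.1]
ee_rot: [180.0, -0.0, 90.0]
force: [0.0, 0.2, -0.5]
gripper_width: 0.2
gripper_force: 0.0
```

Request:
send_rows --pt "0.012 0 0 0 0 0 -1" --pt "0.032 0 0 0 0 0 -1" --pt "0.056 0 0 0 0 0 -1" --pt "0.08 0 0 0 0 0 -1" --pt "0.108 0 0 0 0 0 -1" --pt "0.14 0 0 0 0 0 -1" --pt "0.176 0 0 0 0 0 -1" --pt "0.216 0 0 0 0 0 -1" --pt "0.218 0 0.04 0 0 0 -1" --pt "0.21 -0.03 0.08 0 0 0 -1" --pt "0.176 -0.072 0.06 0 0 0 -1" --pt "0.176 -0.072 0.06 0 0 0 -1"

```text
time_s: 3.98
ee_pos: [582.3, -114.7, 88.5]
ee_rot: [-179.9, -0.0, 89.9]
force: [-0.1, 0.5, 0.3]
gripper_width: 0.5
gripper_force: 0.0
```

```bash
cat >> h.py <<'E'
C=np.array([583,11.]);
def peg(save=None):
    t=env.state()["time_s"];f=eyes.grab_frame("top");p=f["pixels"]
    h=cv2.cvtColor(p,cv2.COLOR_RGB2HSV);out=[]
    if save:cv2.imwrite(save,cv2.resize(p[110:270,160:330,::-1],None,fx=3,fy=3))
    g=(h[...,1]<60)&(h[...,2]>90)
    for a,c,w in blobs(f,g,70,3,(170,140,300,270)):
        r=w-C
        if 85<np.hypot(*r)<105 and a<40: out.append(((np.degrees(np.arctan2(r[1],r[0]))-131.9)%360,np.hypot(*r),a))
    return t,out
E
python3 - <<'E'
from h import *
for i in range(6):print(*peg("pics/s%d.png"%i))
E
```

```text
3.975 [(np.float64(215.8532090745746), np.float64(94.75637181741396), np.int32(11))]
4.025 [(np.float64(221.08814172552488), np.float64(94.20456464524423), np.int32(11))]
4.075 [(np.float64(226.70281897270362), np.float64(94.32804461028539), np.int32(12))]
4.125 [(np.float64(231.68011702366903), np.float64(94.48439024516162), np.int32(13))]
4.175 [(np.float64(237.2720420910644), np.float64(94.10318804376394), np.int32(10))]
4.225 [(np.float64(242.46027784079143), np.float64(94.34786696052008), np.int32(13))]
```

Request:
send_rows --pt "0 0 -0.03 0 0 0 -1" --pt "0 0 -0.05 0 0 0 -1" --pt "0 0 -0.06 0 0 0 -1" --pt "0 0 -0.068 0 0 0 -1" --pt "0 0 -0.068 0 0 0 -1" --pt "0 0 -0.068 0 0 0 -1" --pt "0 0 -0.068 0 0 0 -1" --pt "0 0 -0.068 0 0 0 -1" --pt "0 0 -0.068 0 0 0 -1" --pt "0 0 -0.068 0 0 0 -1" --pt "0 0 -0.068 0 0 0 -1" --pt "0 0 -0.068 0 0 0 -1"

```text
time_s: 5.78
ee_pos: [582.9, -113.9, 54.9]
ee_rot: [180.0, -0.0, 90.0]
force: [0.2, 0.5, -0.4]
gripper_width: 0.6
gripper_force: 0.0
```

```bash
python3 - <<'E'
from h import *
for i in range(8):
    t,o=peg();print(t,[(round(float(a),1),int(n)) for a,_,n in o])
print(env.state()["time_s"],env.state()["ee_pos"],env.state()["force"])
E
```

```text
5.775 [(46.5, 7)]
5.825 [(51.5, 8)]
5.875 [(57.5, 7)]
5.925 [(61.8, 9)]
5.975 [(67.5, 6)]
6.025 [(72.2, 5)]
6.075 [(77.6, 7)]
6.125 [(82.5, 9)]
6.175 [ 582.86425853 -113.88175377   54.97737138] [ 0.38311097 -0.22845921 -0.48389665]
```

Request:
send_rows --pt "0 0 -0.004 0 0 0 -1" --pt "0 0 -0.006 0 0 0 -1" --pt "0 0 -0.006 0 0 0 -1" --pt "0 0 -0.006 0 0 0 -1" --pt "0 0 -0.006 0 0 0 -1" --pt "0 0 -0.006 0 0 0 -1" --pt "0 0 -0.006 0 0 0 -1" --pt "0 0 -0.006 0 0 0 -1" --pt "0 0 -0.006 0 0 0 -1" --pt "0 0 -0.006 0 0 0 -1" --pt "0 0 -0.006 0 0 0 -1" --pt "0 0 -0.006 0 0 0 -1" --pt "0 0 -0.006 0 0 0 -1" --pt "0 0 -0.006 0 0 0 -1" --pt "0 0 -0.006 0 0 0 -1" --pt "0 0 -0.006 0 0 0 -1"

```text
time_s: 8.18
ee_pos: [582.9, -113.9, 52.0]
ee_rot: [180.0, 0.0, 90.0]
force: [-0.4, 0.5, 0.1]
gripper_width: 0.7
gripper_force: 0.0
```

```bash
python3 - <<'E'
from h import *
for i in range(3):
    t,o=peg();print(t,[(round(float(a),1),int(n)) for a,_,n in o])
print(env.state()["time_s"],env.state()["ee_pos"],env.state()["force"])
E
```

```text
8.175 [(291.9, 12)]
8.225 [(296.9, 13)]
8.275 [(302.0, 13)]
8.325 [ 582.86757365 -113.91424703   52.00001278] [ 0.13511081 -0.47749259 -0.57869303]
```

Request:
send_rows --pt "0 0 0 0 0 0 -1" --pt "0 0 0 0 0 0 -1" --pt "0 0 -0.0034 0 0 0 -1" --pt "0 0 -0.009 0 0 0 -1" --pt "0 0 -0.009 0 0 0 -1" --pt "0 0 -0.009 0 0 0 -1" --pt "0 0 -0.009 0 0 0 -1" --pt "0 0 -0.009 0 0 0 -1"

```text
time_s: 9.32
ee_pos: [582.9, -114.0, 47.6]
ee_rot: [180.0, 0.0, 90.0]
force: [-0.2, 0.5, 3.3]
gripper_width: 0.4
gripper_force: 1.3
```

```bash
python3 - <<'E'
from h import *
for i in range(3):
    t,o=peg("pics/b%d.png"%i);print(t,[(round(float(a),1),float(r),int(n)) for a,r,n in o])
print(env.state()["time_s"],env.state()["ee_pos"],env.state()["force"])
E
```

```text
9.325 [(354.5, 94.18306641854467, 12)]
9.375 [(354.7, 94.64121723646626, 13)]
9.425 [(354.7, 94.64121723646626, 13)]
9.475 [ 582.89932065 -113.9813519    47.55647792] [0.01186183 0.19793242 1.92357669]
```

View pics/b2.png

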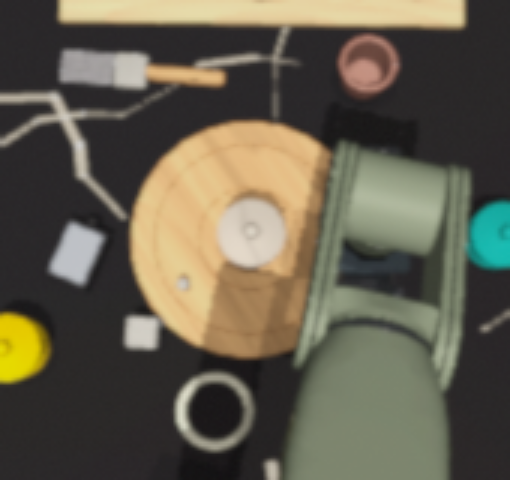

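The wheel has stopped short of the pointer: in the crop the peg is at (183,283), the pointer at (142,332) and the jar knob at (251,231). I'll refine the pointer and peg angles with both cameras before dragging.

```bash
python3 - <<'E'
from h import *
for name in("top","scene"):
    f=eyes.grab_frame(name);p=f["pixels"];h=cv2.cvtColor(p,cv2.COLOR_RGB2HSV)
    R=np.array(f["R"]);t=np.array(f["t"])
    def proj(X):
        c=R@np.array(X)+t;return np.array([f["fx"]*c[0]/c[2]+f["cx"],f["fy"]*c[1]/c[2]+f["cy"]])
    # wheel circle fit
    m=((h[...,1]>60)&(h[...,2]>60)&(h[...,0]<28)&(h[...,0]>5)).astype(np.uint8)
    for nm,X,z,half in(("pointer",(471,136,50),50,14),("peg",(513,75,70),70,6)):
        u,v=proj(X).round().astype(int)
        s=h[v-half:v+half+1,u-half:u+half+1].astype(int)
        if nm=="pointer": w=(s[...,1]<70)&(s[...,2]>100)
        else: w=np.clip(80-s[...,1],0,60)*(s[...,2]>110)
        yy,xx=np.mgrid[v-half:v+half+1,u-half:u+half+1]
        c=((w*xx).sum()/w.sum(),(w*yy).sum()/w.sum())
        q=ray(f,*c,z)-C
        print(name,nm,(u,v),np.round(c,2),w.astype(bool).sum(),q.round(1),np.hypot(*q).round(1),np.degrees(np.arctan2(q[1],q[0])).round(2))
    u,v=proj((471,136,50)).round().astype(int)
    print(h[v-9:v+10,u-10:u+11,2])
    np.save(name+"2.npy",f,allow_pickle=True)
E
```

```text
top pointer (np.int64(207), np.int64(220)) [207.2 220.1] 140 [-110.8  123.4] 165.8 131.93
top peg (np.int64(224), np.int64(208)) [220.56 204.2 ] 18 [-55.8  76.2] 94.4 126.19
[[ 42  42  43  43  41  42  42  43  41  40  40  57 127 194 221 229 230 230
  230 230 230]
 [ 42  43  43  43  42  41  42  41  35  32  32  36  85 157 203 223 229 230
  230 230 230]
 [ 41  42  42  42  43  42  43  41  33  29  28  29  46  98 160 204 223 228
  230 230 230]
 [ 42  42  42  43  44  50  61  64  57  48  45  43  41  56 104 164 206 224
  229 230 230]
 [ 42  42  42  43  59  97 126 137 134 130 126 116 109 111 115 130 175 210
  225 229 230]
 [ 42  43  42  45  85 146 183 194 197 196 193 185 178 179 173 146 146 186
  216 227 230]
 [ 41  42  42  46  92 158 195 207 209 210 209 207 206 205 197 162 127 152
  197 221 229]
 [ 43  44  43  47  96 163 197 207 209 210 210 210 210 209 199 160 111 103
  148 196 218]
 [ 43  43  44  48 106 175 202 208 209 209 209 209 210 207 192 148  87  56
   80 136 181]
 [ 43  43  44  49 111 178 204 208 209 209 209 209 209 206 188 141  73  39
   43  68 115]
 [ 43  43  43  52 114 180 205 209 21
[... 1936 characters left out ...]
1  48  96 161 211 222 221 221 221 221 221 222 221 220 201 172
  117  55  43]
 [191  44  44  42  51  95 162 212 221 222 221 221 221 221 204 173 135  86
   55  44  43]
 [142  41  44  43  40  49  94 163 211 222 222 221 219 201 147  89  59  46
   44  44  44]
 [ 99  85  80  59  46  39  46  96 164 209 222 204 174 136  84  50  44  44
   41  43  42]
 [103  93  80  60  46  40  41  56  98 162 172 139 101  69  53  42  43  43
   43  45  42]
 [ 91  74  65  53  43  44  44  45  58 101  97  83  84  63  40  42  42  43
   44  45  43]
 [ 72  70  70  63  50  45  41  43  47  72  83  83  86  62  37  40  43  43
   43  44  45]
 [ 53  59  59  62  56  47  46  44  48  72  81  83  81  57  34  38  42  42
   43  43  42]]
```

```bash
cat >> h.py <<'E'
def rim(f):
    p=f["pixels"];h=cv2.cvtColor(p,cv2.COLOR_RGB2HSV)
    m=((h[...,1]>60)&(h[...,2]>120)&(h[...,0]<25)&(h[...,0]>8)).astype(np.uint8)
    return h,m
def scene_angles(f,guess):
    R=np.array(f["R"]);t=np.array(f["t"]);h,_=rim(f)
    def proj(X):
        c=R@np.array(X)+t;return np.array([f["fx"]*c[0]/c[2]+f["cx"],f["fy"]*c[1]/c[2]+f["cy"]])
    g=((h[...,1]<70)&(h[...,2]>110)).astype(np.uint8)
    n,l,s,c=cv2.connectedComponentsWithStats(g,connectivity=4);res={}
    for nm,X,z in(("ptr",(471,136,50),50),("peg",guess,70)):
        i=min((i for i in range(1,n) if s[i,4]>=4),key=lambda i:np.hypot(*(c[i]-proj(X))))
        q=ray(f,*c[i],z);res[nm]=q;a=q-C
        print(nm,s[i,4],c[i].round(2),q.round(1),np.hypot(*a).round(1),np.degrees(np.arctan2(a[1],a[0])).round(2))
E
python3 - <<'E'
from h import *
for n in("top","scene"):
    f=np.load(n+"2.npy",allow_pickle=True).item();print(n);scene_angles(f,(527,87,70))
f=np.load("scene2.npy",allow_pickle=True).item();h,m=rim(f)
n,l,s,c=cv2.connectedComponentsWithStats(m);i=l[222,240];print(s[i],c[i])
cs,_=cv2.findContours((l==i).astype(np.uint8),0,2);k=cv2.convexHull(max(cs,key=cv2.contourArea))[:,0]
w=np.array([ray(f,*q,50) for q in k])
far=k[:,1]<210   # upper/far rim: top edge is the outline (near side shows the wheel's flank)
w=w[far];A=np.c_[2*w,np.ones(len(w))];r=np.linalg.lstsq(A,(w**2).sum(1),rcond=None)[0];print(r[:2],np.sqrt(r[2]+r[0]**2+r[1]**2),far.sum())
p=f["pixels"];cv2.imwrite("pics/sc.png",cv2.resize(p[150:270,200:360,::-1],None,fx=5,fy=5,interpolation=2))
E
```

```text
top
ptr 130 [206.99 220.16] [472.  135.1] 166.5 131.83
peg 14 [220.5  204.29] [527.   87.4] 94.8 126.26
scene
ptr 119 [314.32 210.34] [471.8 136.3] 167.5 131.6
peg 15 [289.6 205.6] [529.8  88.8] 94.3 124.36
[ 214  152   92   91 4548] [261.38236588 206.61939314]
[533.67349184 -32.33863033] 144.21547041825826 14
```

View pics/sc.png

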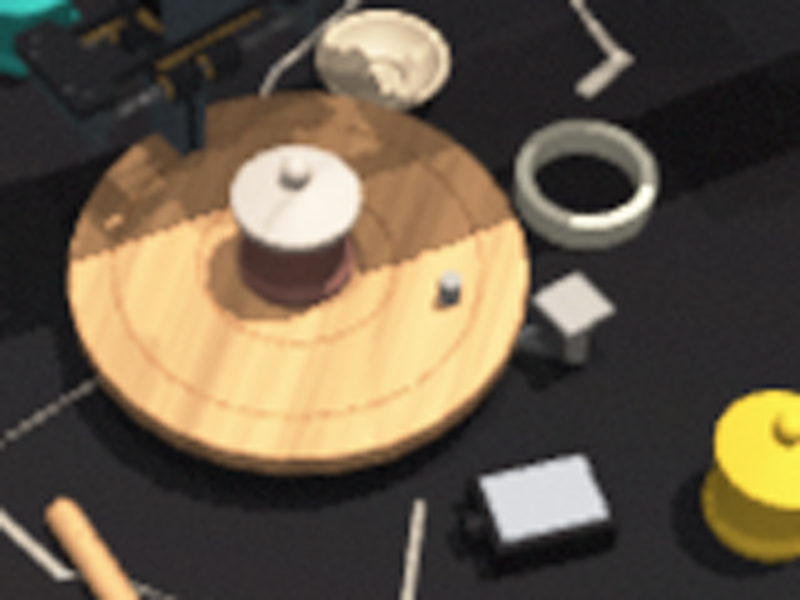

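The peg is about 5.6° short in the top view, and the jar is centred. I'll press slightly more and drag the wheel round by 12 mm.

Request:
send_rows --pt "0 0 -0.002 0 0 0 -1" --pt "0 0 -0.004 0 0 0 -1" --pt "0.002 0 -0.004 0 0 0 -1" --pt "0.006 0 -0.004 0 0 0 -1" --pt "0.01 0 -0.004 0 0 0 -1" --pt "0.014 0 -0.004 0 0 0 -1" --pt "0.018 0.001 -0.004 0 0 0 -1" --pt "0.022 0.001 -0.004 0 0 0 -1" --pt "0.024 0.001 -0.004 0 0 0 -1" --pt "0.024 0.001 -0.004 0 0 0 -1" --pt "0.024 0.001 -0.004 0 0 0 -1"

```text
time_s: 10.95
ee_pos: [594.8, -113.3, 45.5]
ee_rot: [-180.0, -0.0, 90.0]
force: [0.7, -0.7, 4.5]
gripper_width: 0.5
gripper_force: 2.3
```

```bash
python3 - <<'E'
from h import *
for n in("top","top","scene"):
    f=eyes.grab_frame(n);print(n);scene_angles(f,(520,82,70))
    p=f["pixels"];u=(220,205) if n=="top" else (290,205)
    cv2.imwrite(f"pics/fin_{n}.png",cv2.resize(p[u[1]-50:u[1]+50,u[0]-60:u[0]+60,::-1],None,fx=6,fy=6,interpolation=2))
s=env.state();print(s["time_s"],s["ee_pos"],s["force"])
E
```

```text
top
ptr 127 [206.95 220.24] [471.7 135.2] 166.8 131.86
peg 14 [222.29 206.5 ] [519.4  81.1] 94.7 132.23
top
ptr 126 [206.83 220.29] [471.5 135.6] 167.2 131.82
peg 14 [222.29 206.5 ] [519.4  81.1] 94.7 132.23
scene
ptr 119 [314.32 210.34] [471.8 136.3] 167.5 131.6
peg 15 [290.4 203.6] [523.2  84.6] 94.8 129.13
11.1 [ 594.78921946 -113.30438427   45.46483761] [ 0.13875562 -0.14142611  4.91742162]
```

View pics/fin_top.png

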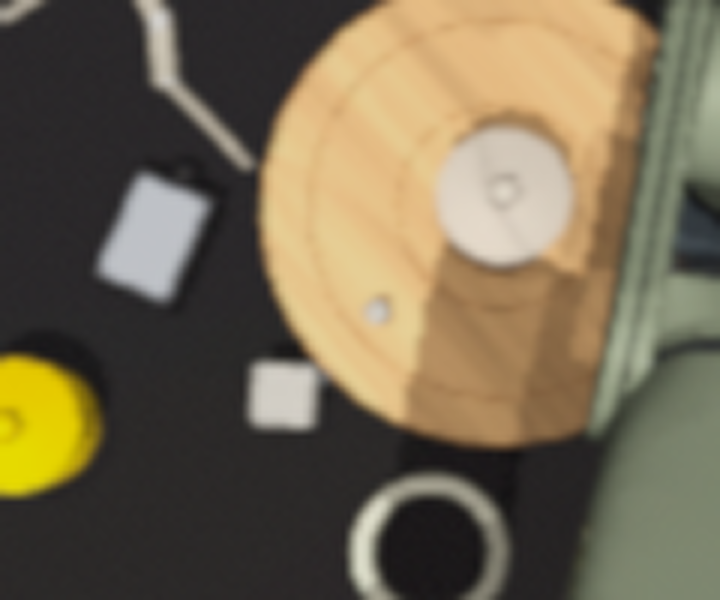

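View pics/fin_scene.png

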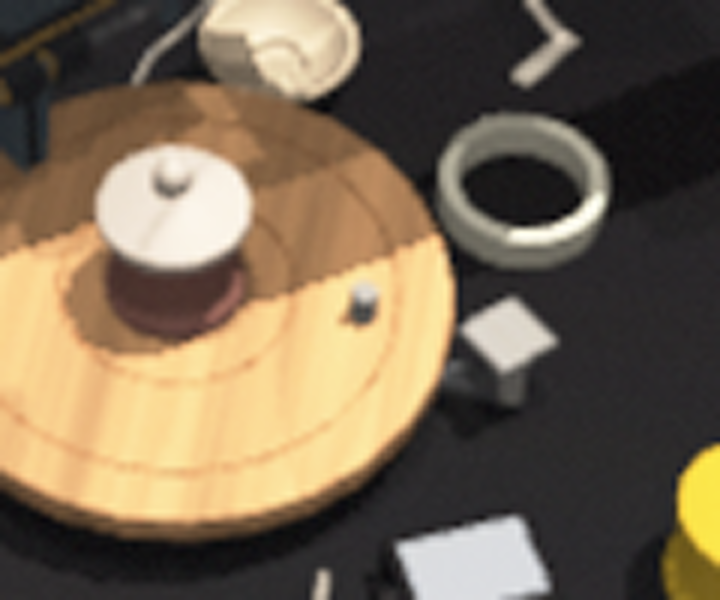

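The top view puts the peg about +0.4° from the pointer, and the scene view a little short. I'll check each camera's own axis estimate, allowing for the 2.3 mm sink.

```bash
python3 - <<'E'
from h import *
from scipy.optimize import least_squares
for n in("top","scene"):
    f=eyes.grab_frame(n);h,_=rim(f);R=np.array(f["R"]);t=np.array(f["t"])
    im=cv2.GaussianBlur(f["pixels"],(0,0),.7)[...,0].astype(np.float32)
    z=47.7;P=[]
    def proj(X):
        c=X@R.T+t;return np.c_[f["fx"]*c[:,0]/c[:,2]+f["cx"],f["fy"]*c[:,1]/c[:,2]+f["cy"]]
    rr=np.arange(128,154,.5)
    for a in np.radians(np.r_[150:245:3,295:320:3] if n=="scene" else np.r_[0:235:3,310:360:3]):
        X=np.c_[C[0]+rr*np.cos(a),C[1]+rr*np.sin(a),np.full(len(rr),z)]
        uv=proj(X).astype(np.float32);v=cv2.remap(im,uv[:,:1],uv[:,1:],1)[:,0]
        g=-np.gradient(v);k=g.argmax()
        if g[k]>8 and 0<k<len(rr)-1: P.append(X[k,:2])
    P=np.array(P);s=least_squares(lambda c:np.hypot(*(P-c[:2]).T)-c[2],[*C,140],loss="soft_l1",f_scale=1)
    print(n,len(P),s.x.round(2),"rms",np.sqrt(np.median(s.fun**2)).round(2))
    s2=least_squares(lambda c:np.hypot(*(P-c[:2]).T)-140,C,loss="soft_l1",f_scale=1).x
    g=((h[...,1]<70)&(h[...,2]>110)).astype(np.uint8);N,l,st,c=cv2.connectedComponentsWithStats(g,connectivity=4)
    ang=[]
    for X,zz in((np.array([[471,136,50.]]),50),(np.array([[520,81,68.]]),67.7)):
        i=min((i for i in range(1,N) if st[i,4]>=4),key=lambda i:np.hypot(*(c[i]-proj(X)[0])))
        q=ray(f,*c[i],zz)-s2;ang.append(np.degrees(np.arctan2(q[1],q[0])));print(s2.round(1),q.round(1),np.hypot(*q).round(1))
    print("peg-pointer",round(ang[1]-ang[0],2))
E
```

```text
top 65 [583.59  11.05 140.93] rms 0.61
[584.1  12.1] [-112.4  123.3] 166.9
[584.1  12.1] [-64.6  69.2] 94.7
peg-pointer 0.68
scene 12 [584.69  11.52 140.51] rms 0.44
[584.   10.3] [-112.2  125.9] 168.7
[584.   10.3] [-62.  73.] 95.8
peg-pointer -1.32
```

```bash
python3 -c "
from workcell import env
s=env.state();print(s['time_s'],s['force'],env.job_done())"
```

```text
the job is handed in; nothing more can be done
11.2 [-0.34990408 -0.23884005  4.71313271] None
```

I flicked the wheel to about 1.86 rad/s anticlockwise and the peg swept past the pointer once freely. On the next pass I braked it about 5° short, dragged it the rest of the way to within about 1° of the pointer (top camera +0.4 to +0.7°, scene camera about -1.3°), and handed in at 11.2 s with the fingertip still holding it at about 5 N.

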